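# Show where the teaspoons are

## Task

Someone laying the table asks where the teaspoons are: hook your fingertips into the open well behind the front of the cutlery caddy's tray and, without pinching it, draw the tray out by at least 12 cm. Then point at the teaspoons (the set of small spoons, not the tablespoons), fingertips just above their compartment (5 cm at most) and touching nothing, dwell there for two seconds, and finish still pointing, with the tray left out. Do not touch any cutlery, and leave the other things on the table where they are.

Things in the scene. Friction and masses are not known exactly. Their poses are not given: they have to be found in the camera images.
- caddy: grey plastic shell of the cutlery caddy, 330 long (x), 274 wide (y), fixed; origin at the centre of its underside, on the table; x points to the shell's back, z up. Its cover (top 70 mm high, bead on its front edge 73 mm) reaches from the back to x = -98 mm; ahead of that it is open above, so the shut tray's front well can be reached from above. The white tray slides out along -x
- tray (a joint): how far the tray is drawn out, m: 0 shut, 0.16 at its stop; starts 0 to 12 mm ajar, stays where left, slides at 2 to 4 N. Floor top 8 mm, dividers 56 mm, sides 62 mm above the table. Behind the finger well: four lengthwise compartments, 61 wide, 251 long, centred at the shell's y = -96, -32, 32, 96 mm, under the cover when shut; each holds one set of cutlery, in changing order, riding along
- tray_front (a point): inside face of the tray's front wall, which the fingertips pull on: 259 wide (y), 56 high; origin at the middle of its top edge, 64 mm above the table; axes as the caddy's; moves with the tray. The empty finger well (56 front to back, 256 wide, floor 8 mm above the table) reaches from here to x = +56 mm. Wall and outer facing together are 6 mm thick (9 mm at the top lip)
- teaspoons: nested stack of four stainless teaspoons lying in one compartment: 140 long, bowls 30 wide, stack 16 high; moves with the tray. The pieces reach from x = -70 to +75 mm; x runs along the pieces from the heads towards the handle ends, z up; origin on the underside, 70 mm behind the head tips, all heads towards the tray's front
- tablespoons: nested stack of three stainless tablespoons in one compartment: 195 long, bowls 42 wide, 16 high; x runs along the pieces from the heads towards the handle ends, z up; origin on the underside, 70 mm behind the head tips, all heads towards the tray's front
- forks: nested stack of three stainless table forks in one compartment: 195 long, heads 25 wide, 16 high; x runs along the pieces from the heads towards the handle ends, z up; origin on the underside, 70 mm behind the head tips, all heads towards the tray's front
- knives: three stainless table knives side by side in one compartment: 205 long, each 19 wide, 5 high; x runs along the pieces from the heads towards the handle ends, z up; origin on the underside, 70 mm behind the head tips, all heads towards the tray's front
- serving_spoon: bystander: stainless serving spoon lying on the table, 252 long, bowl 60 wide, 20 high; origin at its middle, underside; bowl to its -x
- bowl_a: bystander: green ceramic bowl, 136 across, 60 high; origin at the centre of its underside
- bowl_b: bystander: green ceramic bowl, the same as bowl_a; origin at the centre of its underside
- pot: bystander: small aluminium pot standing on the trivet, 168 across the rim, 88 high, two loop handles along its y, 233 over both; origin at the centre of its underside
- trivet: bystander: hard silicone trivet, round, orange, 172 across, 8 high; origin at the centre of its underside
- mug: bystander: white mug, 78 across, 90 high, handle at its +y; origin at the centre of its underside
- salt_jar: bystander: glass salt jar with a steel cap, 54 across, 95 high; origin at the centre of its underside

How it is judged:
By the outcome, as a careful person would: the job done as asked, in the order asked, and still so for the second after the job is handed in, with the robot touching nothing.
It also fails if it takes over 46 s, if anything falls off the work surface, if the arm or the gripper's body presses on something with over 40 N, if the wrist force passes 120 N, or if a joint passes its speed limit or range.

## Robot

A 6-joint arm with a two-finger parallel gripper is mounted at the origin on the work surface. World frame = base frame: x ahead of the robot, y to its left, z up, the work surface at z = 0. Lengths are in mm, angles in rad, forces in N, time in s.
With the tool pointing down it reaches from about 400 to 825 mm from the base axis. Payload 7 kg.
Tool frame: the origin (TCP) lies between the finger pads; the fingertips stand tip_reach ahead of it and the grasp point (between the pads) lies 5 mm behind it (tip_reach is the distance from the TCP to the fingertips, in mm); z points along the fingers, y is the direction in which the jaws open and shut (so a half turn about z gives the same grasp; the last joint's range is limited). The gripper opens to 85 mm and grips with 20 to 120 N. Pads are 22 mm wide; open, the fingers measure 114 mm over their backs; the gripper's body (76 mm by 85 mm) begins 54 mm behind the grasp point. The pads swing forward as they close: fully open they stand 13 mm farther back than shut.
Start: joints at [-0.947, 0.359, 0.012, 0, -1.224, -0.288], TCP at [222.402, -637.285, 245.302] pointing down, gripper open.
Joint ranges: [-3.07, 3.07], [-1.43, 2.12], [-1.02, 1.25], [-3.03, 1.67], [-3.05, -0], [-3.03, 3.03]. Speed limits (rad/s): [2.39, 2.39, 3.01, 3.14, 3.14, 3.14].

## Interface

Orientations are given as a rotation vector (axis times angle).
In Python, from bench import * gives the robot as it stands.
- The arm moves only by the tool apply_moves, never from a script. Its argument "moves" is a list of rows, each a list of 3 entries, a list of its own where there are three numbers: the gripper command: -1 is fully open, 1 is shut, values between are in proportion, then the shift along the tool's x, y, z in mm, then the turn, a rotation vector about the tool's x, y, z in degrees. In form: [[gripper, [x, y, z], [ax, ay, az]], ...]. A call has 1 to 8 rows; each row is the pose to reach, as a shift and turn from the pose commanded when the call began, along the tool's axes at that moment; what a row does not reach only later rows make up. A row lasts 1/12 s, in which the tool goes at most 41.7 mm and 7.16 degrees, less where a joint would pass 70% of its speed; a pose out of reach is approached as far as the arm can. A call with a gripper value outside its range is refused whole. The fingers move at their own pace and stop on an object; "force" is the grip in N (left out, the last holds). Time passes only in rows, so rows that repeat a pose let the fingers close. It gives the time, the measured TCP pose, the force and the opening at its end, in the units of the state.
- get_obs(): the state, without advancing time (a new reading comes with each control period).
- grab_frame(name): name is "scene" or "side" or "wrist"; returns the picture (420x560x3 uint8, red, green, blue); there is no depth.
- get_calibration(name): a dict with "camera_matrix" (3x3 intrinsics, pixels), "world_from_camera" (4x4, takes a point from camera to world coordinates). Camera axes: x right, y down, z forward; pixel columns grow to the right and rows downward; lengths in mm; the calibration is good to about 2 mm. A picture is of the moment at which its call begins: read the wrist's pose just before it. get_calibration takes no time and is no camera call; for the wrist camera it gives the pose at the moment of the call.
- sign_off(): hands the job in, once; it reports no verdict.
The state is a dict: "time_s": time; "joint_positions": joint angles; "qvel": joint speeds; "joint_efforts": joint torques, N m; "tool_pos": TCP position; "eef_rot": TCP orientation; "force": force on the tool from outside, world axes, zero at the start; "ft_torque": the same for the moment, N m; "grip_width": finger opening in mm.
Only numpy, scipy, OpenCV 4.12 (cv2) and the standard library are available. Lean on these libraries where they do the work, as an engineer would, in place of code of your own. Each camera call takes 0.05 s, during which the arm holds its last target. There are 200 camera calls.

## Working session

There is one attempt and no reset: what is moved stays moved. The work goes in short steps, Python scripts to look and compute and a tool call to move; the robot and the scene stay as the last step left them, time stands still between calls to the robot, and variables do not carry over. Pictures are saved under pics/ and viewed, about 8 in all and at most 12, crops included, and the job is handed in when it is done.

Besides the shell and the picture viewer there is one more tool, called after ">>>" as a command line: name --argument value ..., lists and objects as JSON in quotes. apply_moves: Moves the arm, as the interface text tells. Its arguments: {"type":"object","properties":{"moves":{"type":"array","items":{"type":"array"}},"force":{"type":"number"}},"required":["moves"]}

```bash
mkdir -p pics; python3 - <<'E'
from bench import *
import cv2
o=get_obs();print(o)
for n in("scene","side"):
    cv2.imwrite(f"pics/{n}0.png",grab_frame(n)[:,:,::-1]);c=get_calibration(n);print(n,c)
E
```

```text
{'time_s': 0.0, 'joint_positions': array([-9.46881184e-01,  3.59403612e-01,  1.10813663e-02, -3.20575539e-04,
       -1.22407858e+00, -2.88079492e-01]), 'qvel': array([ 0.00227703, -0.00141661,  0.00166438, -0.00023258,  0.00069978,
       -0.00051298]), 'joint_efforts': array([ 8.85120080e-04, -5.83325744e+01,  2.93419468e+01,  6.93672895e+00,
       -6.06674686e-03,  3.30578598e-05]), 'tool_pos': array([ 222.26842007, -636.89354381,  244.36795602]), 'eef_rot': array([ 5.24811746e-01, -3.09700372e+00, -2.47096993e-03]), 'force': array([ 0.93172596, -0.34182692, -0.31487672]), 'ft_torque': array([ 0.02524961,  0.04515523, -0.0426071 ]), 'grip_width': 85.30441905990564}
scene {'camera_matrix': array([[482.73348864,   0.        , 285.3523247 ],
       [  0.        , 482.73348864, 214.70657158],
       [  0.        ,   0.        ,   1.        ]]), 'world_from_camera': array([[ 8.11668021e-02,  7.96716816e-01, -5.98877504e-01,
         1.27845187e+03],
       [ 9.96602350e-01, -7.33081867e-02,  3.75455087e-02,
        -4.50111304e+01],
       [-1.39894857e-02, -5.99890177e-01, -7.99960043e-01,
         1.06918307e+03],
       [ 0.00000000e+00,  0.00000000e+00,  0.00000000e+00,
         1.00000000e+00]])}
side {'camera_matrix': array([[382.7364811 ,   0.        , 280.4777236 ],
       [  0.        , 382.7364811 , 211.43412404],
       [  0.        ,   0.        ,   1.        ]]), 'world_from_camera': array([[-7.13345647e-01, -5.32206878e-01,  4.55953756e-01,
         7.23186013e+00],
       [-7.00807271e-01,  5.44204544e-01, -4.61205576e-01,
         5.89371934e+02],
       [-2.67532600e-03, -6.48534697e-01, -7.61180392e-01,
         9.72904253e+02],
       [ 0.00000000e+00,  0.00000000e+00,  0.00000000e+00,
         1.00000000e+00]])}
```

View pics/scene0.png

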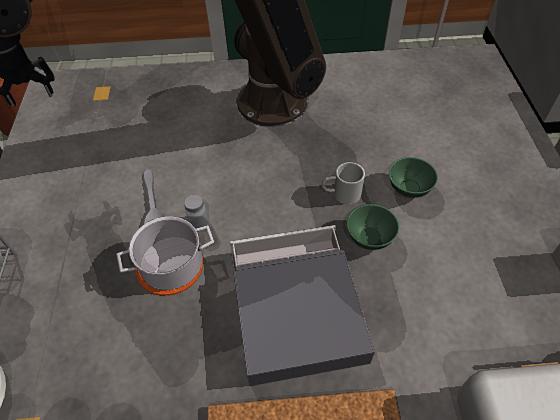

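View pics/side0.png

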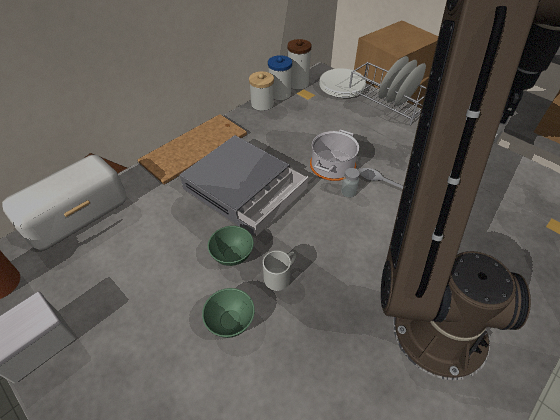

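The scene view shows the caddy with its front toward the robot: tray lip about (232,243)-(338,229), cover below it down to (372,350). Pot and salt jar are at the left, mug and bowls at the right.

```bash
cat > h.py <<'E'
from bench import *
import cv2, numpy as np
def ray(n,px,z,c=None):
    c=c or get_calibration(n);K=c["camera_matrix"];T=c["world_from_camera"]
    d=T[:3,:3]@np.linalg.solve(K,[px[0],px[1],1.]);p=T[:3,3];return p+d*(z-p[2])/d[2]
def proj(n,P,c=None):
    c=c or get_calibration(n);K=c["camera_matrix"];T=np.linalg.inv(c["world_from_camera"])
    q=K@(T[:3,:3]@np.array(P,float)+T[:3,3]);return q[:2]/q[2]
E
python3 - <<'E'
from h import *
im=cv2.imread("pics/scene0.png")
cv2.imwrite("pics/crop1.png",cv2.resize(im[190:390,130:400],None,fx=2.96,fy=2.96,interpolation=cv2.INTER_CUBIC)[:600,:800])
hsv=cv2.cvtColor(im,cv2.COLOR_BGR2HSV)
for n,p,z in [("frontL",(232,243),64),("frontR",(338,229),64),("mug",(349,172),90),("mughandle",(325,184),50),("bowl",(372,222),60),("bowl2",(413,173),60),("salt",(195,202),95),("pot",(166,243),96),("pothandle",(208,232),80)]: print(n,ray("scene",p,z).round())
E
```

```text
frontL [ 602. -138.   64.]
frontR [583. 132.  64.]
mug [417. 184.  90.]
mughandle [420. 121.  50.]
bowl [567. 223.  60.]
bowl2 [411. 368.  60.]
salt [ 487. -228.   95.]
pot [ 609. -294.   96.]
pothandle [ 574. -196.   80.]
```

View pics/crop1.png

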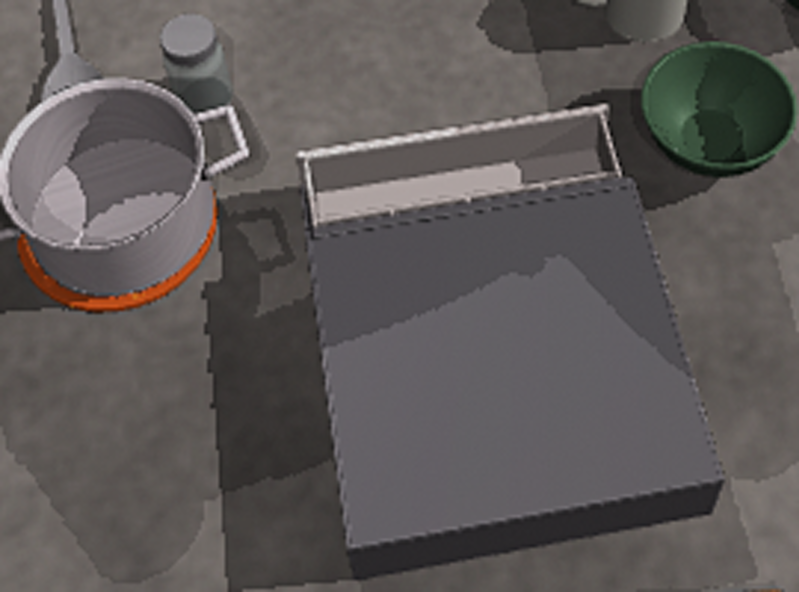

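```bash
python3 - <<'E'
from h import *
f=lambda x,y:(130+x/2.96,190+y/2.96)
P=[ray("scene",f(*p),z)[:2] for p,z in [((299,153),64),((607,106),64),((313,237),70),((635,185),73),((348,547),70),((722,481),70)]]
for p in P:print(p.round(1))
d=lambda i,j:(np.linalg.norm(P[j]-P[i]).round(1),np.degrees(np.arctan2(*(P[j]-P[i])[::-1])).round(1))
print("front",d(0,1),"bead",d(2,3),"back",d(4,5),"L",d(2,4),"R",d(3,5))
E
```

```text
[ 597.6 -140.1]
[572.9 125.8]
[ 684.2 -129.4]
[660.4 135.7]
[ 937.  -109.9]
[912.6 159.7]
front (np.float64(267.1), np.float64(95.3)) bead (np.float64(266.2), np.float64(95.1)) back (np.float64(270.6), np.float64(95.2)) L (np.float64(253.6), np.float64(4.4)) R (np.float64(253.4), np.float64(5.4))
```

```bash
cat >> h.py <<'E'
from scipy.spatial.transform import Rotation as R
def goal(P,yaw):  # yaw: world angle of tool x, tool down; prints shift,turn in tool axes
    o=get_obs();r=R.from_rotvec(o["eef_rot"]);a=np.radians(yaw/2)
    g=R.from_rotvec(np.pi*np.array([np.cos(a),np.sin(a),0]))
    print("shift",r.inv().apply(np.array(P)-o["tool_pos"]).round(1),"turn",np.degrees((r.inv()*g).as_rotvec()).round(2))
E
python3 - <<'E'
from h import *
import bench
print([k for k in dir(bench) if not k.startswith('_')])
try: print("tip",tip_reach)
except Exception as e: print(e)
o=get_obs();r=R.from_rotvec(o["eef_rot"])
c=get_calibration("wrist")["world_from_camera"]
print("cam in tool",r.inv().apply(c[:3,3]-o["tool_pos"]).round(1),(r.inv().as_matrix()@c[:3,:3]).round(2))
# mug from side view check, triangulated handle
print(proj("side",(417,184,90)),proj("side",(420,121,50)))
goal((622,-4,300),-174.9)
im=cv2.imread("pics/side0.png");a=cv2.resize(im[130:320,180:380],None,fx=3,fy=3,interpolation=cv2.INTER_CUBIC);cv2.imwrite("pics/crop2.png",a)
E
```

```text
['MotionError', 'get_calibration', 'get_obs', 'grab_frame', 'sign_off', 'tip_reach']
tip 14.0
cam in tool [  75.6    0.9 -128.7] [[ 0.   -0.96 -0.3 ]
 [ 1.    0.    0.  ]
 [-0.   -0.3   0.96]]
[278.33442341 260.43876574] [293.0179584  254.30583566]
shift [-585.9  466.   -54.9] turn [ 0.08 -0.02 14.13]
```

View pics/crop2.png

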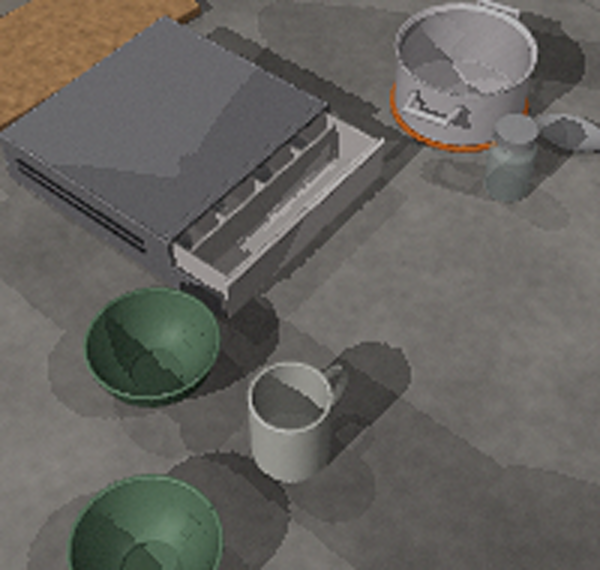

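>>> apply_moves --moves '[[1, [-250, 200, -55], [0, 0, 14.1]], [1, [-250, 200, -55], [0, 0, 14.1]], [1, [-250, 200, -55], [0, 0, 14.1]], [1, [-250, 200, -55], [0, 0, 14.1]], [1, [-250, 200, -55], [0, 0, 14.1]], [1, [-250, 200, -55], [0, 0, 14.1]], [1, [-250, 200, -55], [0, 0, 14.1]], [1, [-250, 200, -55], [0, 0, 14.1]]]'

```text
time_s: 0.77
tool_pos: [393.3, -363.8, 300.7]
eef_rot: [-0.142, 3.138, 0.0]
force: [1.0, -1.5, 0.7]
grip_width: 0.2
```

```bash
python3 - <<'E'
from h import *
goal((600,-5,310),-174.9)
E
```

```text
shift [-238.1  338.7   -9.1] turn [0.01 0.02 0.06]
```

>>> apply_moves --moves '[[1, [-190, 270, -8], [0, 0, 0]], [1, [-190, 270, -8], [0, 0, 0]], [1, [-190, 270, -8], [0, 0, 0]], [1, [-190, 270, -8], [0, 0, 0]], [1, [-190, 270, -8], [0, 0, 0]], [1, [-190, 270, -8], [0, 0, 0]], [1, [-190, 270, -8], [0, 0, 0]], [1, [-190, 270, -8], [0, 0, 0]]]'

```text
time_s: 1.43
tool_pos: [558.1, -77.8, 308.3]
eef_rot: [0.142, -3.138, -0.0]
force: [0.0, -1.2, 0.9]
grip_width: 0.0
```

>>> apply_moves --moves '[[1, [-48, 69, -1], [0, 0, 0]], [1, [-48, 69, -1], [0, 0, 0]], [1, [-48, 69, -1], [0, 0, 0]], [1, [-48, 69, -1], [0, 0, 0]], [1, [-48, 69, -1], [0, 0, 0]]]'

```text
time_s: 1.85
tool_pos: [598.9, -6.8, 308.6]
eef_rot: [0.142, -3.137, 0.0]
force: [0.1, -0.6, -0.1]
grip_width: -0.3
```

```bash
python3 - <<'E'
from h import *
o=get_obs();print(o["tool_pos"],o["force"],get_calibration("wrist"))
cv2.imwrite("pics/w1.png",grab_frame("wrist")[:,:,::-1])
E
```

```text
[598.90841705  -6.84388317 308.58816899] [ 0.07487102 -0.59564174 -0.05673304] {'camera_matrix': array([[342.03704922,   0.        , 282.81895941],
       [  0.        , 342.03704922, 209.60494041],
       [  0.        ,   0.        ,   1.        ]]), 'world_from_camera': array([[-9.11302221e-02,  9.51503503e-01,  2.93830506e-01,
         5.23501113e+02],
       [ 9.95838935e-01,  8.69799807e-02,  2.71900526e-02,
        -1.28357253e+01],
       [ 3.14058568e-04,  2.95085694e-01, -9.55470740e-01,
         4.37457748e+02],
       [ 0.00000000e+00,  0.00000000e+00,  0.00000000e+00,
         1.00000000e+00]])}
```

View pics/w1.png

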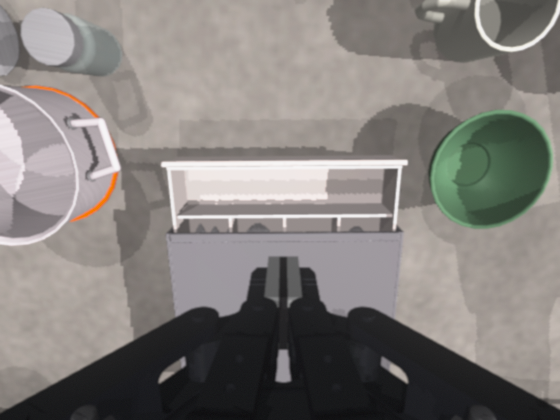

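```bash
python3 - <<'E'
from h import *
c=get_calibration("wrist")
u=np.array([np.cos(np.radians(5.1)),np.sin(np.radians(5.1))]);v=np.array([-u[1],u[0]])
for n,p,z in [("lipoutL",(163,161),64),("lipoutR",(406,160),64),("lipin",(285,166),64),("wellwall",(285,213),56),("beadL",(168,233),73),("beadR",(402,231),73),("handle",(422,17),50),("handleedge",(440,21),65),("bowl left edge",(432,180),55),("potHandle",(119,165),80)]:
    q=ray("wrist",p,z,c);print(n,q.round(1),"caddy-axes",(q[:2]@u).round(1),(q[:2]@v).round(1))
E
```

```text
lipoutL [ 594.7 -138.6   64. ] caddy-axes 580.1 -191.0
lipoutR [569.7 126.3  64. ] caddy-axes 578.6 75.2
lipin [588.2  -5.   64. ] caddy-axes 585.4 -57.3
wellwall [6.448e+02 3.000e-01 5.600e+01] caddy-axes 642.3 -57.0
beadL [ 675.3 -131.    73. ] caddy-axes 661.0 -190.5
beadR [648.8 134.3  73. ] caddy-axes 658.2 76.1
handle [427.1 119.3  50. ] caddy-axes 436.0 80.8
handleedge [432.7 132.3  65. ] caddy-axes 442.7 93.3
bowl left edge [590.7 163.7  55. ] caddy-axes 602.9 110.6
potHandle [ 600.1 -179.4   80. ] caddy-axes 581.8 -232.1
```

The wrist view shows the open well (rows 166-213, columns 175-398), bead at row 232, mug handle tip near (422,17), just beside the tray's path; the lip is 267 mm wide and the well 57 mm as stated. Descend into the well.

```bash
python3 - <<'E'
from h import *
goal((617.7,-2.4,42),-174.9)
E
```

```text
shift [-19.5   3.4 267. ] turn [-0.01 -0.05  0.04]
```

>>> apply_moves --moves '[[1, [-19, 3, 40], [0, 0, 0]], [1, [-19, 3, 80], [0, 0, 0]], [1, [-19, 3, 120], [0, 0, 0]], [1, [-19, 3, 150], [0, 0, 0]], [1, [-19, 3, 170], [0, 0, 0]], [1, [-19, 3, 180], [0, 0, 0]], [1, [-19, 3, 180], [0, 0, 0]], [1, [-19, 3, 180], [0, 0, 0]]]'

```text
time_s: 2.57
tool_pos: [618.2, -3.2, 130.2]
eef_rot: [-0.14, 3.138, -0.0]
force: [0.8, 0.0, 0.2]
grip_width: -0.3
```

```bash
python3 - <<'E'
from h import *
goal((617.7,-2.4,42),-174.9)
cv2.imwrite("pics/w2.png",grab_frame("wrist")[:,:,::-1])
E
```

```text
shift [ 0.5  0.9 88.2] turn [-0.02  0.04 -0.  ]
```

View pics/w2.png

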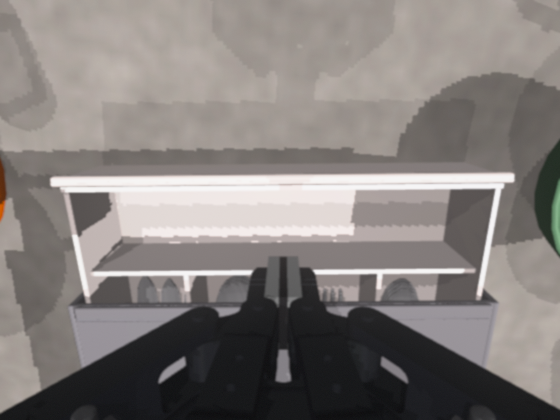

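Over the well; heads visible (knives, spoon, forks, spoon, left to right). Fingers go straight down between lip and well wall.

>>> apply_moves --moves '[[1, [0, 1, 25], [0, 0, 0]], [1, [0, 1, 45], [0, 0, 0]], [1, [0, 1, 60], [0, 0, 0]], [1, [0, 1, 75], [0, 0, 0]], [1, [0, 1, 86], [0, 0, 0]], [1, [0, 1, 88], [0, 0, 0]], [1, [0, 1, 88], [0, 0, 0]], [1, [0, 1, 88], [0, 0, 0]]]'

```text
time_s: 3.28
tool_pos: [618.7, -1.3, 42.6]
eef_rot: [-0.141, 3.137, 0.0]
force: [0.1, 0.8, 1.0]
grip_width: 0.1
```

>>> apply_moves --moves '[[1, [4, 0, 0], [0, 0, 0]], [1, [8, 0, 0], [0, 0, 0]], [1, [12, 0, 0], [0, 0, 0]], [1, [15, 0, 0], [0, 0, 0]], [1, [18, 0, 0], [0, 0, 0]], [1, [20, 0, 0], [0, 0, 0]], [1, [22, 0, 0], [0, 0, 0]], [1, [24, 0, 0], [0, 0, 0]]]'

```text
time_s: 3.95
tool_pos: [594.3, -3.5, 41.7]
eef_rot: [-0.141, 3.137, 0.0]
force: [1.7, 0.2, 1.6]
grip_width: 0.2
```

>>> apply_moves --moves '[[1, [8, 0, 0], [0, 0, 0]], [1, [16, 0, 0], [0, 0, 0]], [1, [24, 0, 0], [0, 0, 0]], [1, [32, 0, 0], [0, 0, 0]], [1, [40, 0, 0], [0, 0, 0]], [1, [48, 0, 0], [0, 0, 0]], [1, [56, 0, 0], [0, 0, 0]], [1, [64, 0, 0], [0, 0, 0]]]'

```text
time_s: 4.62
tool_pos: [529.2, -9.5, 41.3]
eef_rot: [0.141, -3.138, 0.0]
force: [2.8, -1.1, 1.0]
grip_width: 0.0
```

>>> apply_moves --moves '[[1, [8, 0, 0], [0, 0, 0]], [1, [16, 0, 0], [0, 0, 0]], [1, [24, 0, 0], [0, 0, 0]], [1, [32, 0, 0], [0, 0, 0]], [1, [40, 0, 0], [0, 0, 0]], [1, [48, 0, 0], [0, 0, 0]], [1, [54, 0, 0], [0, 0, 0]], [1, [56, 0, 0], [0, 0, 0]]]'

```text
time_s: 5.28
tool_pos: [472.9, -14.5, 41.2]
eef_rot: [0.14, -3.138, -0.0]
force: [2.0, 0.2, -0.6]
grip_width: 0.1
```

```bash
python3 - <<'E'
from h import *
o=get_obs();print(o["tool_pos"],o["force"])
for n in("scene","wrist"): cv2.imwrite(f"pics/{n}3.png",grab_frame(n)[:,:,::-1])
im=cv2.imread("pics/scene3.png");cv2.imwrite("pics/crop3.png",cv2.resize(im[140:280,200:400],None,fx=4,fy=4,interpolation=cv2.INTER_CUBIC))
E
```

```text
[472.85890932 -14.50482973  41.18508524] [ 2.03147487  0.23619825 -0.59083905]
```

View pics/crop3.png

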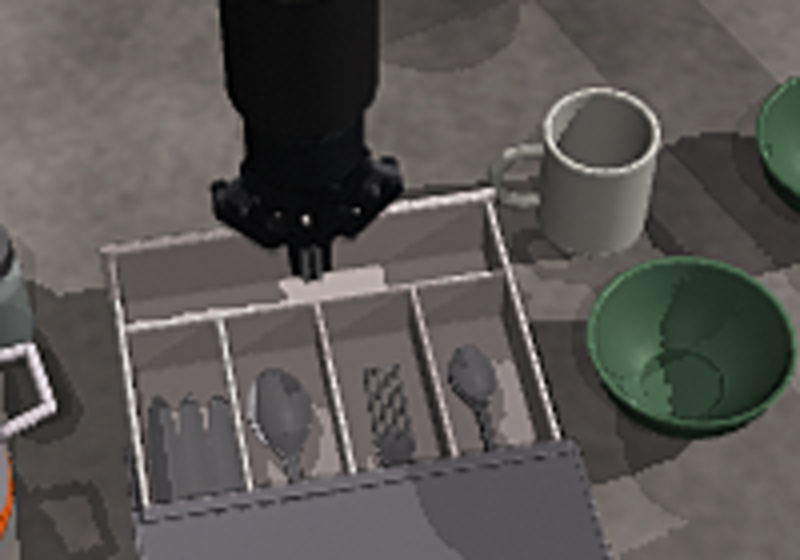

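Tray is out; order is knives, tablespoons, forks, teaspoons (rightmost, bowl at crop (472,370), i.e. (318,232)).

```bash
python3 - <<'E'
from h import *
u=np.array([np.cos(np.radians(5.1)),np.sin(np.radians(5.1))]);v=np.array([-u[1],u[0]])
f=lambda x,y:(200+x/4,140+y/4)
for n,p,z in [("lipL",(100,248),64),("lipR",(493,190),64),("tea",(472,370),16),("teatip",(465,346),12),("tabtip",(268,370),12),("divR",(413,288),56),("div1",(447,458),56),("side",(557,440),62),("bead",(570,447),73)]:
    q=ray("scene",f(*p),z);print(n,q.round(1),(q[:2]@u).round(1),(q[:2]@v).round(1))
for p in [(597.6,-140.1),(572.9,125.8)]:print("before",np.array(p)@u)
E
```

```text
lipL [ 469.1 -154.4   64. ] 453.5 -195.5
lipR [443.4 112.1  64. ] 451.6 72.2
tea [556.7  85.8  16. ] 562.1 36.0
teatip [534.1  84.   12. ] 539.4 36.2
tabtip [541.6 -48.9  12. ] 535.1 -96.9
divR [515.4  50.2  56. ] 517.8 4.2
div1 [648.3  57.5  56. ] 650.9 -0.4
side [645.1 125.9  62. ] 653.8 68.1
bead [657.8 131.2  73. ] 666.8 72.2
before 582.7800496984875
before 581.8148289196282
```

>>> apply_moves --moves '[[1, [-8, 0, 0], [0, 0, 0]], [1, [-14, 0, 0], [0, 0, 0]], [1, [-14, 0, 0], [0, 0, 0]], [1, [-14, 0, -30], [0, 0, 0]], [1, [-14, 0, -65], [0, 0, 0]], [1, [-14, 0, -100], [0, 0, 0]], [1, [-14, 0, -110], [0, 0, 0]], [1, [-14, 0, -110], [0, 0, 0]]]'

```text
time_s: 6.05
tool_pos: [490.5, -12.5, 154.6]
eef_rot: [-0.141, 3.132, 0.002]
force: [0.0, 0.3, -0.4]
grip_width: 0.0
```

```bash
python3 - <<'E'
from h import *
print(get_obs()["tool_pos"]);goal((574.3,89.4,88),-174.9)
E
```

```text
[490.53157055 -12.53416527 154.59850795]
shift [-92.2  93.9  67.3] turn [0.07 0.34 0.05]
```

>>> apply_moves --moves '[[1, [-28, 28, 0], [0, 0, 0]], [1, [-56, 56, 0], [0, 0, 0]], [1, [-80, 80, 0], [0, 0, 0]], [1, [-94, 94, 5], [0, 0, 0]], [1, [-94, 94, 20], [0, 0, 0]], [1, [-94, 94, 35], [0, 0, 0]], [1, [-94, 94, 40], [0, 0, 0]], [1, [-94, 94, 40], [0, 0, 0]]]'

```text
time_s: 6.72
tool_pos: [572.2, 88.4, 108.8]
eef_rot: [0.14, -3.134, 0.003]
force: [0.6, 0.9, 0.2]
grip_width: 0.4
```

```bash
python3 - <<'E'
from h import *
print(get_obs()["tool_pos"]);goal((574.3,89.4,88),-174.9)
cv2.imwrite("pics/w4.png",grab_frame("wrist")[:,:,::-1])
E
```

```text
[572.2052445   88.37195266 108.78077429]
shift [-2.3  0.9 20.8] turn [-0.08 -0.25  0.02]
```

View pics/w4.png

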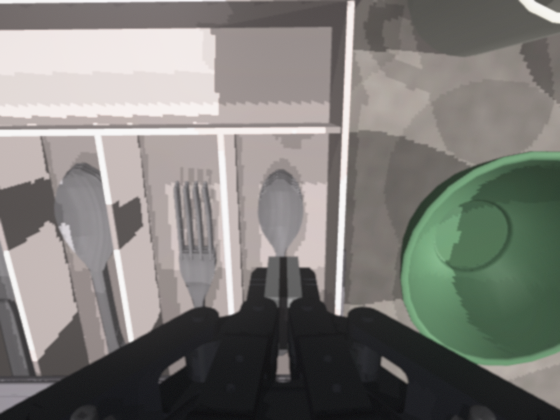

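The fingers (283,265) stand over the teaspoon compartment (columns 230-340), directly behind the teaspoon bowl at (281,205). Lower 20 mm, then dwell.

>>> apply_moves --moves '[[1, [0, 0, 7], [0, 0, 0]], [1, [0, 0, 14], [0, 0, 0]], [1, [0, 0, 19], [0, 0, 0]], [1, [0, 0, 20], [0, 0, 0]], [1, [0, 0, 20], [0, 0, 0]], [1, [0, 0, 20], [0, 0, 0]], [1, [0, 0, 20], [0, 0, 0]], [1, [0, 0, 20], [0, 0, 0]]]'

```text
time_s: 7.43
tool_pos: [573.7, 89.1, 91.7]
eef_rot: [-0.141, 3.138, 0.0]
force: [-1.0, 0.0, 0.5]
grip_width: -0.1
```

>>> apply_moves --moves '[[1, [0, 0, 0], [0, 0, 0]], [1, [0, 0, 0], [0, 0, 0]], [1, [0, 0, 0], [0, 0, 0]], [1, [0, 0, 0], [0, 0, 0]], [1, [0, 0, 0], [0, 0, 0]], [1, [0, 0, 0], [0, 0, 0]], [1, [0, 0, 0], [0, 0, 0]], [1, [0, 0, 0], [0, 0, 0]]]'

```text
time_s: 8.1
tool_pos: [573.5, 89.0, 91.3]
eef_rot: [0.141, -3.138, -0.0]
force: [0.3, -0.4, -0.6]
grip_width: 0.1
```

>>> apply_moves --moves '[[1, [0, 0, 0], [0, 0, 0]], [1, [0, 0, 0], [0, 0, 0]], [1, [0, 0, 0], [0, 0, 0]], [1, [0, 0, 0], [0, 0, 0]], [1, [0, 0, 0], [0, 0, 0]], [1, [0, 0, 0], [0, 0, 0]], [1, [0, 0, 0], [0, 0, 0]], [1, [0, 0, 0], [0, 0, 0]]]'

```text
time_s: 8.77
tool_pos: [573.5, 89.0, 91.3]
eef_rot: [0.141, -3.138, -0.0]
force: [-0.0, -0.5, -0.5]
grip_width: 0.0
```

>>> apply_moves --moves '[[1, [0, 0, 0], [0, 0, 0]], [1, [0, 0, 0], [0, 0, 0]], [1, [0, 0, 0], [0, 0, 0]], [1, [0, 0, 0], [0, 0, 0]], [1, [0, 0, 0], [0, 0, 0]], [1, [0, 0, 0], [0, 0, 0]], [1, [0, 0, 0], [0, 0, 0]], [1, [0, 0, 0], [0, 0, 0]]]'

```text
time_s: 9.43
tool_pos: [573.5, 89.0, 91.3]
eef_rot: [0.141, -3.138, -0.0]
force: [0.9, 1.1, -0.3]
grip_width: -0.3
```

>>> apply_moves --moves '[[1, [0, 0, 0], [0, 0, 0]], [1, [0, 0, 0], [0, 0, 0]], [1, [0, 0, 0], [0, 0, 0]], [1, [0, 0, 0], [0, 0, 0]], [1, [0, 0, 0], [0, 0, 0]], [1, [0, 0, 0], [0, 0, 0]], [1, [0, 0, 0], [0, 0, 0]], [1, [0, 0, 0], [0, 0, 0]]]'

```text
time_s: 10.1
tool_pos: [573.5, 89.0, 91.3]
eef_rot: [-0.141, 3.138, 0.0]
force: [0.9, -0.7, 0.9]
grip_width: -0.3
```

```bash
python3 - <<'E'
from h import *
o=get_obs();print(o["tool_pos"],o["force"],abs(o["qvel"]).max())
cv2.imwrite("pics/s5.png",cv2.resize(grab_frame("scene")[100:310,100:450,::-1],None,fx=2.2,fy=2.2,interpolation=cv2.INTER_CUBIC))
E
```

```text
[573.51981415  88.99751917  91.31810722] [ 0.86456287 -0.66543338  0.94816202] 0.001790837032257322
```

View pics/s5.png

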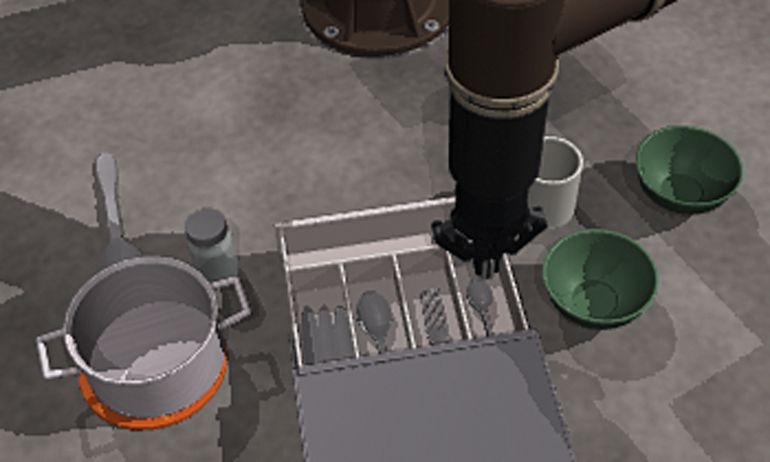

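All is in place. I'll lower 7 mm more, so the tips are within 5 cm of the spoons too while still above the dividers, and dwell again.

>>> apply_moves --moves '[[1, [0, 0, 3], [0, 0, 0]], [1, [0, 0, 6], [0, 0, 0]], [1, [0, 0, 7], [0, 0, 0]], [1, [0, 0, 7], [0, 0, 0]], [1, [0, 0, 7], [0, 0, 0]], [1, [0, 0, 7], [0, 0, 0]], [1, [0, 0, 7], [0, 0, 0]], [1, [0, 0, 7], [0, 0, 0]]]'

```text
time_s: 10.82
tool_pos: [573.6, 89.0, 84.4]
eef_rot: [-0.141, 3.138, 0.0]
force: [0.4, -0.6, 0.7]
grip_width: -0.2
```

>>> apply_moves --moves '[[1, [0, 0, 0], [0, 0, 0]], [1, [0, 0, 0], [0, 0, 0]], [1, [0, 0, 0], [0, 0, 0]], [1, [0, 0, 0], [0, 0, 0]], [1, [0, 0, 0], [0, 0, 0]], [1, [0, 0, 0], [0, 0, 0]], [1, [0, 0, 0], [0, 0, 0]], [1, [0, 0, 0], [0, 0, 0]]]'

```text
time_s: 11.48
tool_pos: [573.5, 89.0, 84.3]
eef_rot: [0.141, -3.138, 0.0]
force: [-0.6, 0.5, 0.6]
grip_width: 0.2
```

>>> apply_moves --moves '[[1, [0, 0, 0], [0, 0, 0]], [1, [0, 0, 0], [0, 0, 0]], [1, [0, 0, 0], [0, 0, 0]], [1, [0, 0, 0], [0, 0, 0]], [1, [0, 0, 0], [0, 0, 0]], [1, [0, 0, 0], [0, 0, 0]], [1, [0, 0, 0], [0, 0, 0]], [1, [0, 0, 0], [0, 0, 0]]]'

```text
time_s: 12.15
tool_pos: [573.5, 89.0, 84.3]
eef_rot: [0.141, -3.138, 0.0]
force: [-0.8, 0.1, -0.3]
grip_width: 0.2
```

>>> apply_moves --moves '[[1, [0, 0, 0], [0, 0, 0]], [1, [0, 0, 0], [0, 0, 0]], [1, [0, 0, 0], [0, 0, 0]], [1, [0, 0, 0], [0, 0, 0]], [1, [0, 0, 0], [0, 0, 0]], [1, [0, 0, 0], [0, 0, 0]], [1, [0, 0, 0], [0, 0, 0]], [1, [0, 0, 0], [0, 0, 0]]]'

```text
time_s: 12.82
tool_pos: [573.5, 89.0, 84.3]
eef_rot: [-0.141, 3.138, -0.0]
force: [0.2, -0.4, 0.2]
grip_width: -0.1
```

>>> apply_moves --moves '[[1, [0, 0, 0], [0, 0, 0]], [1, [0, 0, 0], [0, 0, 0]], [1, [0, 0, 0], [0, 0, 0]], [1, [0, 0, 0], [0, 0, 0]], [1, [0, 0, 0], [0, 0, 0]], [1, [0, 0, 0], [0, 0, 0]], [1, [0, 0, 0], [0, 0, 0]], [1, [0, 0, 0], [0, 0, 0]]]'

```text
time_s: 13.48
tool_pos: [573.5, 89.0, 84.3]
eef_rot: [0.141, -3.138, -0.0]
force: [0.1, 0.0, 0.5]
grip_width: -0.1
```

```bash
python3 - <<'E'
from h import *
o=get_obs();print(o["tool_pos"],o["force"],o["time_s"])
sign_off()
E
```

```text
[573.46309183  88.96307505  84.31775411] [0.10497867 0.02385587 0.52204939] 13.4833
the job is handed in; nothing more can be done
```

I hooked the shut fingertips into the tray's front well and drew the tray out without pinching it. The scene camera put the draw at about 130 mm, on top of any ajar start. The arm then pointed at the teaspoons, in the rightmost compartment (caddy y = +96), and I handed the job in at 13.5 s with it still pointing.

- **Pointing:** the fingertips are about 70 mm above the table, which is 14 mm above the dividers and about 46 mm above the spoon stack. They held still there for over 2.5 s, after an earlier dwell of more than 2 s, 7 mm higher.
- **Contact:** the wrist force was at noise level (1 N or less) while pointing. The highest force reported during the draw was about 3 N.
- **Other things on the table:** in the last picture the tray was out and they looked undisturbed. I took that picture before the final 7 mm descent, and the arm partly hid the mug in it. The mug handle came within a few millimetres of the tray's path, but an earlier view after the draw showed it clear of the tray.

No checks failed. The two cameras differed by about 3 mm on where the tray's lip was, which is within what the job needed.

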